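# Load the amber reagent jars into the bottle carrier after class

### The arm

A 6-joint arm with a two-finger parallel gripper is mounted at the origin on the work surface. World frame = base frame: x ahead of the robot, y to its left, z up, the work surface at z = 0. Lengths are in m, angles in rad, forces in N, time in s.
With the tool pointing down it reaches from about 0.4 to 0.825 m from the base axis. Payload 7 kg.
Tool frame: the origin (TCP) lies on the centre line of the jaws, within the pads' length; the fingertips stand 19 mm ahead of it and the grasp point (between the pads) is the TCP; z points along the fingers, y is the line along which they close (so a half turn about z gives the same grasp; the last joint's range is limited). The gripper opens to 88 mm and grips with 3 to 60 N. Pads are 19 mm wide; open, the fingers measure 130 mm over their backs; the gripper's body (78 mm by 193 mm) begins 47 mm behind the grasp point.
Start: joints at [1.612, 0.359, 0.012, 0, -1.224, -0.288], TCP at [0.165, 0.655, 0.218] pointing down, gripper open.
Joint ranges: [-3.07, 3.07], [-1.43, 2.12], [-1.02, 1.25], [-3.03, 1.67], [-3.05, -0], [-3.03, 3.03]. Speed limits (rad/s): [2.39, 2.39, 3.01, 3.14, 3.14, 3.14].

### API

Orientations are given as [roll, pitch, yaw] about the fixed x, y, z axes, in that order (R = Rz(yaw) Ry(pitch) Rx(roll)).
In Python, from station import arm, imaging, models gives the robot as it stands.
- The arm moves only by the tool play_rows, never from a script. Its arguments are lists of equal length, an entry for each row: "travel": the shift along the tool's x, y, z in units of 25 mm (1.0 is 25 mm), a list of three; "twist": the turn about the tool's z in units of 0.15 rad (1.0 is 0.15 rad). A call has 1 to 8 rows; each row shifts and turns the commanded pose from where the row before left it, along the tool's axes as they then stand; what a row does not reach is not made up. A row lasts 1/8 s, in which the tool goes at most 62.5 mm and 10.7 degrees, less where a joint would pass 70% of its speed; a pose out of reach is approached as far as the arm can. A call with a number of a shift or a turn outside -1 to 1 is refused whole. A call with a gripper value outside its range is refused whole. "fingers" is the opening, from 0 (shut) to 1 (fully open), set as the call begins (left out, the last holds). The fingers move at their own pace and stop on an object; "newtons" is the grip in N (left out, the last holds). Time passes only in rows, so rows that do not move let the fingers close. It gives the time, the measured TCP pose, the force, the opening and the grip force at its end, in the units of the state.
- arm.get_state(): the state, without advancing time (a new reading comes with each control period).
- imaging.grab_frame(name): name is "scene" or "top"; returns a dict with "pixels" (400x640x3 uint8, red, green, blue), "fx", "fy", "cx", "cy" (pixels), "R" (3x3) and "t" (3): a world point X has camera coordinates R X + t. Camera axes: x right, y down, z forward; pixel columns grow to the right and rows downward; lengths in m; the calibration is good to about 2 mm. A picture is of the moment at which its call begins. There is no depth.
- arm.job_done(): hands the job in; it is judged then, once.
Trained networks look in the newest picture that a camera, given by its name, has taken for a name from the list of things; names that differ only in an ending like _2 or _b are one class to them, and where a whole thing is asked for, a point or a joint stands for the part that bears it (a point fixed in the world has none). Each returns a list of dicts, best first, with "confidence" (0 to 1); they miss things now and then, are a little off and sometimes report something else, mostly with a low value. They report only what shows in the picture. A call takes as long as a camera call. They do not tell look-alikes from the thing itself.
- models.boxes_of(name, camera): "extent" ([centre column, centre row, width, height] in pixels, round what is visible of it).
- models.silhouettes(name, camera): "pixels" (400x640 bool, what is visible of it) and "extent" ([centre column, centre row, width, height] in pixels, round what is visible of it).
The state is a dict: "t": time; "q": joint angles; "qd": joint speeds; "joint_efforts": joint torques, N m; "eef_pos": TCP position; "ee_rot": TCP orientation; "force": force on the tool from outside, world axes, zero at the start; "moment": the same for the moment, N m; "width": finger opening in m; "gripper_force": force on a finger pad.
Only numpy, scipy, OpenCV 4.12 (cv2) and the standard library are available. Lean on these libraries where they do the work, as an engineer would, in place of code of your own. Each camera call takes 0.05 s, during which the arm holds its last target. There are 200 camera calls.

### The job

The lesson is over: load the four amber-glass jars with black caps into the white bottle carrier, upright and one to a cell, each in the cell made for its size - the largest jar in the widest cell, and so on down to the smallest jar in the narrowest. They are glass, so keep them upright and set each one down on the cell's floor gently, without dropping it. Leave the amber jar with the blue cap, the clear-glass jars, the beaker and the flask standing where they are.

Things in the scene. Friction and masses are not known exactly. Their poses are not given: they have to be found in the camera images.
- amber_jar_1: Largest of the four amber jars with black caps, 0.3 to 0.6 kg: wide-mouth amber-glass jar with a paper label and a ribbed round black screw cap; body 74 mm across, 128 mm tall in all, cap 56 mm across and 22 mm high, with a short neck and sloping shoulder below it. Loose, standing upright. Origin at the centre of its underside, z up through the cap.
- amber_jar_2: Second largest of the four amber jars with black caps, 0.2 to 0.4 kg: wide-mouth amber-glass jar with a paper label and a ribbed round black screw cap; body 62 mm across, 112 mm tall in all, cap 46 mm across and 20 mm high, with a short neck and sloping shoulder below it. Loose, standing upright. Origin at the centre of its underside, z up through the cap.
- amber_jar_3: Third of the four amber jars with black caps, 0.12 to 0.24 kg: wide-mouth amber-glass jar with a paper label and a ribbed round black screw cap; body 50 mm across, 94 mm tall in all, cap 38 mm across and 18 mm high, with a short neck and sloping shoulder below it. Loose, standing upright. Origin at the centre of its underside, z up through the cap.
- amber_jar_4: Smallest of the four amber jars with black caps, 0.07 to 0.14 kg: wide-mouth amber-glass jar with a paper label and a ribbed round black screw cap; body 40 mm across, 78 mm tall in all, cap 30 mm across and 16 mm high, with a short neck and sloping shoulder below it. Loose, standing upright. Origin at the centre of its underside, z up through the cap.
- blue_cap_jar: Look-alike that stays: wide-mouth amber-glass jar with a paper label and a ribbed round light blue screw cap; body 50 mm across, 94 mm tall in all, cap 38 mm across and 18 mm high, with a short neck and sloping shoulder below it. Loose, standing upright. Origin at the centre of its underside, z up through the cap.
- clear_jar_white: Look-alike that stays, filled with white powder: wide-mouth clear-glass jar with a paper label and a ribbed round black screw cap; body 62 mm across, 112 mm tall in all, cap 46 mm across and 20 mm high, with a short neck and sloping shoulder below it. Loose, standing upright. Origin at the centre of its underside, z up through the cap.
- clear_jar_blue: Look-alike that stays, filled with blue crystals: wide-mouth clear-glass jar with a paper label and a ribbed round black screw cap; body 50 mm across, 94 mm tall in all, cap 38 mm across and 18 mm high, with a short neck and sloping shoulder below it. Loose, standing upright. Origin at the centre of its underside, z up through the cap.
- beaker: Empty clear-glass beaker that stays, 71 mm across the rim, 95 mm tall. Origin at the centre of its underside.
- flask: Conical flask with a black stopper and pink contents, that stays; 84 mm across the foot, 36 mm at the neck, 150 mm tall. Origin at the centre of its underside.
- carrier: White loose bottle carrier (0.9 kg), 315 mm long (own x) by 100 wide, turned any way. Floor 5 mm thick, walls and dividers 5 mm thick, 40 mm high; low wire loop 30 mm beyond each end. One row of four cells, 90 mm in y; length in x and centre (y = 0): 90 mm at x = -107.5, 78 at -18.5, 66 at +58.5, 56 at +124.5. Origin: centre of underside.
Not all that is in view belongs to the job. What is shaped like the amber_jar_4 but green is not meant.

How it is judged:
At the end, for the whole second after the job is handed in: Each amber black-capped jar stands upright (0.1 rad), released and at rest on the floor (within 5 mm) of the cell of its rank in size, within 11 mm of its centre along the row; the carrier is flat; the blue-capped and clear jars, beaker and flask are upright, within 25 mm of their starts (x of amber_jar_1 in the frame of carrier between -0.1185 and -0.0965 m and y of amber_jar_1 in the frame of carrier between -0.011 and 0.011 m and z of each of amber_jar_1, amber_jar_2, amber_jar_3, amber_jar_4 in the frame of carrier below 0.01 m and angle between each of amber_jar_1, amber_jar_2, amber_jar_3, amber_jar_4, blue_cap_jar, clear_jar_white, clear_jar_blue, beaker, flask's own z axis and vertical below 0.1 rad and linear speed of each of amber_jar_1, amber_jar_2, amber_jar_3, amber_jar_4, carrier below 0.02 m/s and x of amber_jar_2 in the frame of carrier between -0.0295 and -0.0075 m and y of amber_jar_2 in the frame of carrier between -0.017 and 0.017 m and x of amber_jar_3 in the frame of carrier between 0.0475 and 0.0695 m and y of amber_jar_3 in the frame of carrier between -0.023 and 0.023 m and x of amber_jar_4 in the frame of carrier between 0.1135 and 0.1355 m and y of amber_jar_4 in the frame of carrier between -0.028 and 0.028 m and distance of each of blue_cap_jar, clear_jar_white, clear_jar_blue, beaker, flask from where it was at the start of the episode below 0.025 m and angle between carrier's own z axis and vertical below 0.05 rad); the robot touches nothing.
It fails at once if a jar or vessel that stays is moved more than 25 mm or tipped over (distance of any of blue_cap_jar, clear_jar_white, clear_jar_blue, beaker, flask from where it was at the start of the episode above 0.025 m or angle between any of blue_cap_jar, clear_jar_white, clear_jar_blue, beaker, flask's own z axis and vertical above 0.5 rad).
It fails at once if an amber jar is tipped more than 40 degrees (angle between any of amber_jar_1, amber_jar_2, amber_jar_3, amber_jar_4's own z axis and vertical above 0.7 rad).
It fails at once if an amber jar is dropped or thrown: moving faster than 0.6 m/s with no finger on it (a fall of about 18 mm or more) ((linear speed of amber_jar_1 above 0.6 m/s and contact force between amber_jar_1 and the fingers below 0.05 N) or (linear speed of amber_jar_2 above 0.6 m/s and contact force between amber_jar_2 and the fingers below 0.05 N) or (linear speed of amber_jar_3 above 0.6 m/s and contact force between amber_jar_3 and the fingers below 0.05 N) or (linear speed of amber_jar_4 above 0.6 m/s and contact force between amber_jar_4 and the fingers below 0.05 N)).
It also fails if it takes over 106 s, if anything falls off the work surface, if the arm or the gripper's body presses on something with over 40 N, if the wrist force passes 120 N, or if a joint passes its speed limit or range.

## Working session

There is one attempt and no reset: what is moved stays moved. The work goes in short steps, Python scripts to look and compute and a tool call to move; the robot and the scene stay as the last step left them, time stands still between calls to the robot, and variables do not carry over. Pictures are saved under pics/ and viewed, at most 14 in all, crops included, and the job is handed in when it is done.

Besides the shell and the picture viewer there is one more tool, called after ">>>" in YAML: its name, and indented under it one key for each argument. play_rows: Moves the arm, as the interface text tells. Shifts and turns lie within -1 to 1; 1 stands for 25 mm of shift or 0.15 rad of turn. Its arguments: {"type":"object","properties":{"travel":{"type":"array","items":{"type":"array","items":{"type":"number"}}},"twist":{"type":"array","items":{"type":"number"}},"fingers":{"type":"number"},"newtons":{"type":"number"}},"required":["travel","twist"]}

```bash
ls; mkdir -p pics; python3 - <<'E'
from station import arm, imaging, models
import cv2,numpy as np
s=arm.get_state();print({k:np.round(v,3) for k,v in s.items()})
for n in("scene","top"):
    f=imaging.grab_frame(n);cv2.imwrite(f"pics/{n}0.png",f["pixels"][:,:,::-1]);np.savez(f"{n}0.npz",**f)
    print(n,f["fx"],f["fy"],f["cx"],f["cy"],np.round(f["R"],3).tolist(),np.round(f["t"],3), np.round(-f["R"].T@f["t"],3))
E
```

```text
pics
{'t': np.float64(0.0), 'q': array([ 1.612,  0.359,  0.011, -0.   , -1.224, -0.288]), 'qd': array([-0.   , -0.   ,  0.   , -0.001, -0.001,  0.001]), 'joint_efforts': array([ 2.0000e-03, -5.8272e+01,  2.9304e+01,  6.9970e+00,  7.0000e-03,
       -0.0000e+00]), 'eef_pos': array([0.165, 0.654, 0.217]), 'ee_rot': array([ 3.14 , -0.   , -0.247]), 'force': array([-0.339, -0.448, -0.285]), 'moment': array([-0.022,  0.034, -0.033]), 'gripper_force': np.float64(0.0), 'width': np.float64(0.088)}
scene 395.96422514199446 395.96422514199446 325.0054690526903 202.07815927790614 [[-0.68, 0.733, -0.013], [0.547, 0.496, -0.675], [-0.488, -0.466, -0.738]] [ 0.467 -0.214  1.342] [1.09  0.389 0.852]
top 417.47167750469623 417.47167750469623 322.1536348293247 199.78852766695996 [[-0.02, -0.999, 0.025], [-0.983, 0.015, -0.184], [0.183, -0.028, -0.983]] [-0.094  0.554  0.927] [ 0.373 -0.076  1.015]
```

View pics/scene0.png

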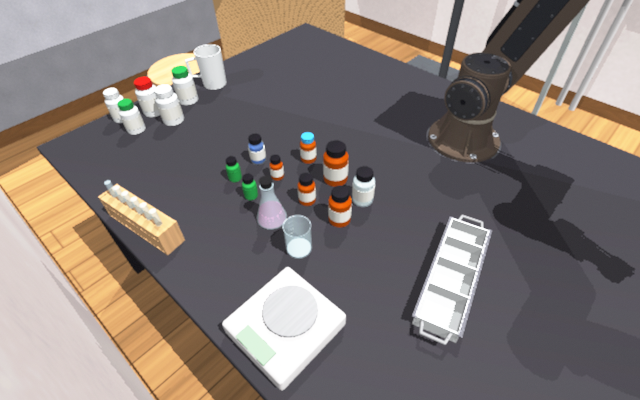

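View pics/top0.png

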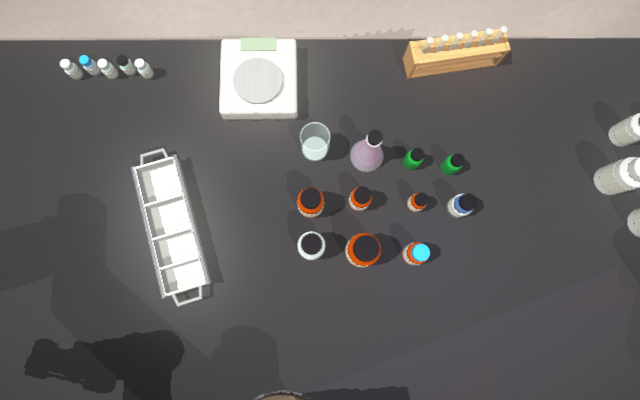

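Top view: black-capped amber jars by size: 1 at (364,250), 2 at (311,202), 3 at (361,199), 4 at (418,202). The look-alikes are blue cap (417,253), clear white (311,245), clear with blue crystals (462,205), and greens (414,158) and (453,164). The beaker is at (315,142), the flask at (368,152), and the carrier is on the left at (172,228).

```bash
cat > H.py <<'E'
import numpy as np, cv2
from scipy.optimize import minimize
def proj(f,P):
    C=np.atleast_2d(P)@f["R"].T+f["t"]
    return np.c_[f["fx"]*C[:,0]/C[:,2]+f["cx"], f["fy"]*C[:,1]/C[:,2]+f["cy"]]
def ray(f,uv,z):
    d=f["R"].T@np.array([(uv[0]-f["cx"])/f["fx"],(uv[1]-f["cy"])/f["fy"],1]); c=-f["R"].T@f["t"]
    return c+d*(z-c[2])/d[2]
S=4
def hullmask(f,P):
    h=cv2.convexHull(proj(f,P).astype(np.float32))[:,0]
    m=np.zeros((400*S,640*S),np.uint8)
    cv2.fillConvexPoly(m,np.round(((h+.5)*S-.5)*16).astype(np.int32),1,shift=4)
    return m.reshape(400,S,640,S).mean((1,3)).astype(np.float32)
A=np.linspace(0,2*np.pi,40,endpoint=False)
def circ(x,y,z,r): return np.c_[x+r*np.cos(A),y+r*np.sin(A),z+0*A]
DIM={"amber_jar_1":(74,128,56,22),"amber_jar_2":(62,112,46,20),"amber_jar_3":(50,94,38,18),"amber_jar_4":(40,78,30,16),
 "blue_cap_jar":(50,94,38,18),"clear_jar_white":(62,112,46,20),"clear_jar_blue":(50,94,38,18)}
def jarpts(n,x,y,z=0,h=None):
    D,H,d,c=np.array(DIM[n])/1000; h=h or H
    return np.r_[circ(x,y,z,D/2),circ(x,y,z+h-c-.016,D/2),circ(x,y,z+h,d/2)]
def carpts(x,y,a,h=.04):
    p=np.array([[sx*.1575,sy*.05,z] for sx in(-1,1) for sy in(-1,1) for z in(0,h)])
    c,s=np.cos(a),np.sin(a)
    return np.c_[x+c*p[:,0]-s*p[:,1],y+s*p[:,0]+c*p[:,1],p[:,2]]
E
python3 - <<'E'
from H import *
from station import models,imaging
F={n:imaging.grab_frame(n) for n in("scene","top")}
out={}
for cam in F:
  for cls in("amber_jar_1","blue_cap_jar","clear_jar_white","clear_jar_blue","carrier","beaker","flask"):
    for i,d in enumerate(models.silhouettes(cls,cam)):
        print(cam,cls,i,round(d["confidence"],2),np.round(d["extent"],1).tolist(),int(d["pixels"].sum()))
        out[f"{cam}|{cls}|{i}"]=d["pixels"]
np.savez_compressed("masks.npz",**out)
a=cv2.resize(F["scene"]["pixels"][120:265,220:390,::-1],None,fx=4,fy=4,interpolation=cv2.INTER_CUBIC)
cv2.imwrite("pics/cropscene.png",a)
t=cv2.resize(F["top"]["pixels"][140:310,125:217,::-1],None,fx=3.5,fy=3.5,interpolation=cv2.INTER_CUBIC)
cv2.imwrite("pics/croptop.png",t)
E
```

```text
scene amber_jar_1 0 0.86 [342.7, 205.4, 25.4, 40.3] 851
scene amber_jar_1 1 0.8 [250.4, 186.7, 18.8, 28.7] 361
scene amber_jar_1 2 0.65 [307.2, 188.2, 22.7, 37.8] 502
scene amber_jar_1 3 0.65 [277.0, 168.6, 13.7, 28.2] 279
scene amber_jar_1 4 0.56 [336.1, 164.2, 22.9, 49.2] 998
scene amber_jar_1 5 0.51 [232.9, 172.8, 14.3, 26.1] 326
scene blue_cap_jar 0 0.81 [308.6, 148.6, 18.4, 28.7] 386
scene clear_jar_white 0 0.7 [363.6, 185.9, 19.5, 38.5] 741
scene clear_jar_blue 0 0.74 [259.8, 149.4, 18.1, 30.7] 410
scene carrier 0 0.87 [451.5, 280.1, 82.2, 127.3] 5878
scene beaker 0 0.98 [299.1, 237.8, 30.3, 45.7] 1062
scene flask 0 0.86 [270.0, 204.1, 28.4, 49.1] 992
top amber_jar_1 0 0.89 [417.9, 200.8, 22.6, 17.7] 317
top amber_jar_1 1 0.78 [413.9, 159.2, 24.3, 20.7] 343
top amber_jar_1 2 0.73 [362.8, 249.0, 32.0, 30.6] 890
top amber_jar_1 3 0.67 [360.8, 197.8, 22.6, 22.5] 454
top amber_jar_1 4 0.59 [309.7, 202.3, 26.0, 32.5] 664
top blue_cap_jar 0 0.73 [417.8, 255.2, 24.9, 28.1] 503
top clear_jar_white 0 0.77 [311.3, 247.2, 27.0, 27.6] 637
top clear_jar_blue 0 0.7 [462.1, 206.1, 33.2, 24.7] 598
top clear_jar_blue 1 0.21 [310.5, 246.9, 24.8, 27.2] 576
top carrier 0 0.79 [172.0, 226.0, 83.6, 155.6] 7087
top beaker 0 0.69 [316.1, 143.7, 32.5, 42.2] 980
top flask 0 0.86 [367.2, 148.6, 36.5, 38.9] 989
```

View pics/cropscene.png

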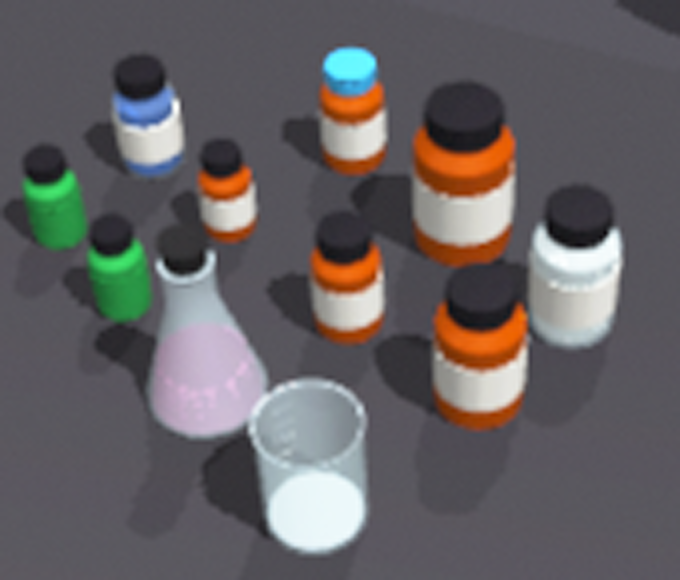

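View pics/croptop.png

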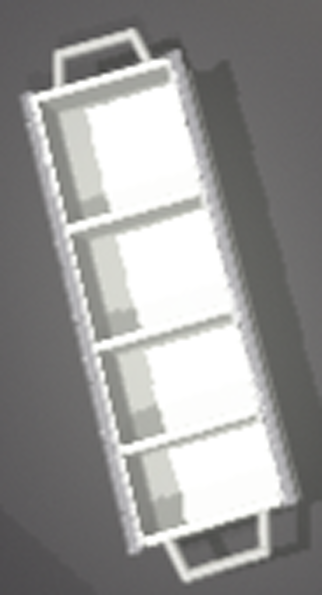

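The enlarged crop confirms it: amber with black caps are 1 (335,165), 2 (340,208), 3 (307,190) and 4 (276,168) in scene pixels. The blue cap (308,148), clear jars (364,187) and (257,150) and greens stay. The carrier's widest cell is at the top of the top view.

```bash
cat > fit.py <<'E'
from H import *
F={n:np.load(n+"0.npz") for n in("scene","top")}; F={n:{k:f[k] for k in f} for n,f in F.items()}
M=np.load("masks.npz"); M={k:M[k].astype(np.float32) for k in M}
pairs={"amber_jar_1":("amber_jar_1|4","amber_jar_1|2"),"amber_jar_2":("amber_jar_1|0","amber_jar_1|4"),"amber_jar_3":("amber_jar_1|2","amber_jar_1|3"),"amber_jar_4":("amber_jar_1|3","amber_jar_1|0"),
"blue_cap_jar":("blue_cap_jar|0",)*2,"clear_jar_white":("clear_jar_white|0",)*2,"clear_jar_blue":("clear_jar_blue|0",)*2}
ov={c:F[c]["pixels"][:,:,::-1].copy() for c in F}
def iou(a,b): return np.minimum(a,b).sum()/np.maximum(a,b).sum()
for n,(s,t) in pairs.items():
    m={"scene":M["scene|"+s],"top":M["top|"+t]}
    v,u=np.nonzero(m["top"]); x0=ray(F["top"],(u.mean(),v.mean()),.05)[:2]
    def fit(cams,p0,step): 
        g=lambda p:-sum(iou(hullmask(F[c],jarpts(n,p[0],p[1],0,p[2] if len(p)>2 else None)),m[c]) for c in cams)
        return minimize(g,p0,method="Nelder-Mead",options=dict(initial_simplex=np.array([p0]+[np.array(p0)+step*e for e in np.eye(len(p0))]),xatol=2e-4,fatol=1e-4))
    b=fit(F,x0,.01); bs=fit(["scene"],b.x,.006); bt=fit(["top"],b.x,.006); bh=fit(F,np.r_[b.x,DIM[n][1]/1000],.008)
    print(n,b.x.round(4),round(-b.fun/2,3),"scene",bs.x.round(4),"top",bt.x.round(4),"free h",bh.x.round(4))
    for c in F: cv2.polylines(ov[c],[cv2.convexHull(np.round(proj(F[c],jarpts(n,*b.x))).astype(np.int32))],True,(0,255,255),1)
ct=np.array([(22,95),(180,52),(297,500),(133,552)])/3.5+(125,140)
P=[ray(F["top"],p,.04)[:2] for p in ct]; print(np.round(P,3),np.linalg.norm(P[0]-P[1]),np.linalg.norm(P[1]-P[2]))
print("mean",np.mean(P,0), "yaw", [np.arctan2(*(d[::-1])) for d in (P[2]-P[1],P[3]-P[0])])
m={c:(F[c]["pixels"].min(2)>120).astype(np.float32)*cv2.dilate(M[c+"|carrier|0"],np.ones((9,9))) for c in F}
for c in m: m[c]=cv2.morphologyEx(m[c],cv2.MORPH_OPEN,np.ones((7,7)))
g=lambda p,cams=F:-sum(iou(hullmask(F[c],carpts(*p)),m[c]) for c in cams)
p0=np.r_[np.mean(P,0),np.arctan2(*((P[2]-P[1])[::-1]))]
for cams in(list(F),["scene"],["top"]):
    r=minimize(g,p0,args=(cams,),method="Nelder-Mead",options=dict(initial_simplex=p0+np.r_[np.zeros((1,3)),np.diag([.008,.008,.05])],xatol=2e-4,fatol=1e-4)); print(cams,r.x.round(4),r.fun/len(cams))
    if len(cams)==2: q=r.x
rr=minimize(lambda p:g(p,F),np.r_[q,.04],method="Nelder-Mead"); print("free h carrier",rr.x.round(4))
c,s=np.cos(q[2]),np.sin(q[2])
for cam in F:
  for xa in(-.155,-.06,.023,.094,.155):
    L=np.array([[xa,-.0475,.04],[xa,.0475,.04]]); W=np.c_[q[0]+c*L[:,0]-s*L[:,1],q[1]+s*L[:,0]+c*L[:,1],L[:,2]]
    cv2.line(ov[cam],*[tuple(int(v) for v in np.round(k)) for k in proj(F[cam],W)],(0,0,255),1)
  for ya in(-.05,.05):
    L=np.array([[-.1575,ya,.04],[.1575,ya,.04]]); W=np.c_[q[0]+c*L[:,0]-s*L[:,1],q[1]+s*L[:,0]+c*L[:,1],L[:,2]]
    cv2.line(ov[cam],*[tuple(int(v) for v in np.round(k)) for k in proj(F[cam],W)],(255,0,0),1)
a=cv2.resize(ov["top"][140:310,125:485],None,fx=2.2,fy=2.2,interpolation=cv2.INTER_NEAREST)
b=cv2.resize(ov["scene"][120:345,225:505],None,fx=1.6,fy=1.6,interpolation=cv2.INTER_NEAREST)
b=b[:225]; o=np.zeros((600,800,3),np.uint8); o[:374,:792]=a
o[374:599,:448]=b; b2=cv2.resize(ov["scene"][215:345,405:500],None,fx=1.7,fy=1.7,interpolation=cv2.INTER_NEAREST); o[374:374+b2.shape[0],500:500+b2.shape[1]]=b2
cv2.imwrite("pics/ov.png",o)
E
python3 fit.py
```

```text
amber_jar_1 [ 0.4323 -0.1919] 0.91 scene [ 0.4304 -0.1927] top [ 0.4351 -0.1933] free h [ 0.4316 -0.1924  0.125 ]
amber_jar_2 [ 0.5474 -0.0757] 0.93 scene [ 0.5452 -0.075 ] top [ 0.5487 -0.0767] free h [ 0.5473 -0.0756  0.1139]
amber_jar_3 [ 0.5562 -0.1938] 0.909 scene [ 0.5549 -0.1933] top [ 0.5574 -0.1947] free h [ 0.5562 -0.1936  0.091 ]
amber_jar_4 [ 0.5466 -0.3318] 0.881 scene [ 0.5466 -0.3306] top [ 0.5476 -0.3333] free h [ 0.5469 -0.3328  0.0721]
blue_cap_jar [ 0.4245 -0.3187] 0.874 scene [ 0.4212 -0.3196] top [ 0.4252 -0.3199] free h [ 0.4244 -0.3198  0.088 ]
clear_jar_white [ 0.4457 -0.0765] 0.905 scene [ 0.4412 -0.0755] top [ 0.4466 -0.0772] free h [ 0.4457 -0.0764  0.1114]
clear_jar_blue [ 0.5367 -0.435 ] 0.888 scene [ 0.5347 -0.4343] top [ 0.5377 -0.4364] free h [ 0.5365 -0.4355  0.0891]
[[0.641 0.35 ]
 [0.67  0.244]
 [0.366 0.156]
 [0.335 0.26 ]] 0.10931737120026234 0.31635547606435777
mean [0.5028414  0.25221152] yaw [np.float64(-2.8576510050232202), np.float64(-2.8552653606097262)]
['scene', 'top'] [ 0.5025  0.2589 -2.8623] -0.9327447414398193
['scene'] [ 0.5014  0.2577 -2.8613] -0.9032064080238342
['top'] [ 0.5033  0.259  -2.8618] -0.9667909741401672
free h carrier [ 0.5025  0.2579 -2.8616  0.0454]
```

View pics/ov.png

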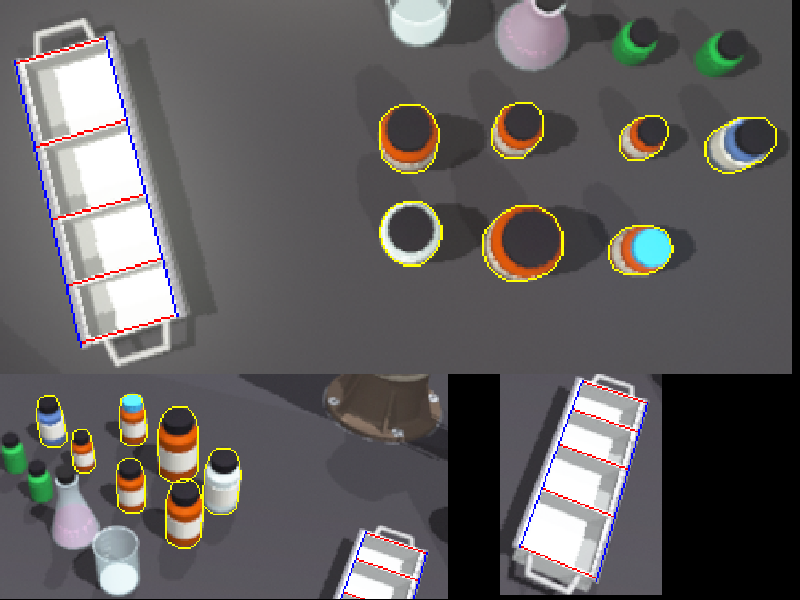

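The fits agree between views to about 3 mm, and the free-fit heights match the given sizes within 6 mm, or 5.4 mm for the carrier. I'll grip the caps, with yaw at the carrier's long axis (0.28), so the fingers close across the row.

```bash
cat > nav.py <<'E'
import sys,numpy as np
from station import arm
q=(0.5025,0.2589,-2.862)
J={1:(.4323,-.1919),2:(.5474,-.0757),3:(.5562,-.1938),4:(.5466,-.3318)}
C={k:(q[0]+np.cos(q[2])*x,q[1]+np.sin(q[2])*x) for k,x in {1:-.1075,2:-.0185,3:.0585,4:.1245}.items()}
s=arm.get_state(); p=np.array(s["eef_pos"]); r=s["ee_rot"]; y=r[2]
print("t",round(s["t"],2),"pos",p.round(4),"rot",np.round(r,3),"w",round(s["width"],4),"gf",round(float(s["gripper_force"]),1),"F",np.round(s["force"],1))
def to(name,xy):
    dx,dy=np.array(xy)-p[:2]; c,si=np.cos(y),np.sin(y)
    print(name,np.round(xy,4),"tool units x,y:",np.round([(c*dx+si*dy)/.025,(si*dx-c*dy)/.025],2))
for a in sys.argv[1:]: to(a,{"j":J,"c":C}[a[0]][int(a[1])])
E
echo ok
```

```text
ok
```

>>> play_rows:
  travel:
    - [0,0,0]
    - [0,0,0]
    - [0,0,0]
    - [0,0,0]
    - [0,0,0]
    - [0,0,0]
  twist: [-0.9,-0.9,-0.9,-0.8,0,0]
  fingers: 0.8
  newtons: 30

```text
t: 1.65
eef_pos: [0.1649, 0.6545, 0.2184]
ee_rot: [3.142, 0.0, 0.276]
force: [0.3, 0.5, 0.6]
width: 0.07
gripper_force: 0.0
```

```bash
python3 nav.py j2
```

```text
t 1.65 pos [0.1649 0.6545 0.2184] rot [3.142 0.    0.276] w 0.07 gf 0.0 F [0.3 0.5 0.6]
j2 [ 0.5474 -0.0757] tool units x,y: [ 6.77 32.27]
```

>>> play_rows:
  travel:
    - [0.21,1,0]
    - [0.21,1,0]
    - [0.21,1,0]
    - [0.21,1,0]
    - [0.21,1,0]
    - [0.21,1,0]
    - [0.21,1,0]
    - [0.21,1,0]
  twist: [0,0,0,0,0,0,0,0]

```text
t: 2.65
eef_pos: [0.261, 0.4723, 0.2184]
ee_rot: [-3.142, -0.0, 0.278]
force: [0.5, -0.5, 0.5]
width: 0.0699
gripper_force: 0.0
```

>>> play_rows:
  travel:
    - [0.21,1,0]
    - [0.21,1,0]
    - [0.21,1,0]
    - [0.21,1,0]
    - [0.21,1,0]
    - [0.21,1,0]
    - [0.21,1,0]
    - [0.21,1,0]
  twist: [0,0,0,0,0,0,0,0]

```text
t: 3.65
eef_pos: [0.3561, 0.2914, 0.2184]
ee_rot: [-3.142, -0.0, 0.278]
force: [0.2, 0.3, 0.7]
width: 0.0701
gripper_force: 0.0
```

>>> play_rows:
  travel:
    - [0.21,1,0]
    - [0.21,1,0]
    - [0.21,1,0]
    - [0.21,1,0]
    - [0.21,1,0]
    - [0.21,1,0]
    - [0.21,1,0]
    - [0.21,1,0]
  twist: [0,0,0,0,0,0,0,0]

```text
t: 4.65
eef_pos: [0.4511, 0.1106, 0.2184]
ee_rot: [-3.142, -0.0, 0.278]
force: [0.1, 0.2, -0.2]
width: 0.0699
gripper_force: 0.0
```

>>> play_rows:
  travel:
    - [0.21,1,0]
    - [0.21,1,0]
    - [0.21,1,0]
    - [0.21,1,0]
    - [0.21,1,0]
    - [0.21,1,0]
    - [0.21,1,0]
    - [0,0,0]
  twist: [0,0,0,0,0,0,0,0]

```text
t: 5.65
eef_pos: [0.5342, -0.0479, 0.218]
ee_rot: [3.141, 0.001, 0.276]
force: [-0.9, -0.1, 0.6]
width: 0.07
gripper_force: 0.0
```

```bash
python3 nav.py j2
```

```text
t 5.65 pos [ 0.5342 -0.0479  0.218 ] rot [3.141e+00 1.000e-03 2.760e-01] w 0.07 gf 0.0 F [-0.9 -0.1  0.6]
j2 [ 0.5474 -0.0757] tool units x,y: [0.2  1.21]
```

>>> play_rows:
  travel:
    - [0.1,0.6,0]
    - [0.1,0.6,0]
    - [0,0,0.9]
    - [0,0,0.9]
    - [0,0,0.9]
    - [0,0,0.9]
    - [0,0,0.7]
    - [0,0,0]
  twist: [0,0,0,0,0,0,0,0]

```text
t: 6.65
eef_pos: [0.5465, -0.0739, 0.1096]
ee_rot: [-3.141, 0.003, 0.278]
force: [0.3, -0.2, -0.6]
width: 0.0699
gripper_force: 0.0
```

```bash
python3 nav.py j2
```

```text
t 6.65 pos [ 0.5465 -0.0739  0.1096] rot [-3.141e+00  3.000e-03  2.780e-01] w 0.0699 gf 0.0 F [ 0.3 -0.2 -0.6]
j2 [ 0.5474 -0.0757] tool units x,y: [0.02 0.08]
```

Centred. Close and lift a bit as a check.

>>> play_rows:
  travel:
    - [0,0.05,0]
    - [0,0,0]
    - [0,0,0]
    - [0,0,0]
    - [0,0,0]
    - [0,0,0]
  twist: [0,0,0,0,0,0]
  fingers: 0
  newtons: 30

```text
t: 7.4
eef_pos: [0.5476, -0.0746, 0.1109]
ee_rot: [3.142, 0.0, 0.278]
force: [0.4, -0.8, 0.3]
width: 0.0156
gripper_force: 0.0
```

>>> play_rows:
  travel:
    - [0,0,-0.3]
    - [0,0,-0.6]
    - [0,0,-0.9]
    - [0,0,-0.9]
    - [0,0,0]
  twist: [0,0,0,0,0]

```text
t: 8.02
eef_pos: [0.5492, -0.0745, 0.1815]
ee_rot: [3.141, -0.005, 0.279]
force: [0.7, 0.6, -0.3]
width: 0.0004
gripper_force: 0.0
```

```bash
python3 nav.py c2
```

```text
t 8.03 pos [ 0.5492 -0.0745  0.1815] rot [ 3.141 -0.005  0.279] w 0.0004 gf 0.0 F [ 0.7  0.6 -0.3]
c2 [0.5203 0.264 ] tool units x,y: [  2.61 -13.34]
```

Nothing was gripped; look.

```bash
python3 - <<'E'
from station import imaging
import cv2,numpy as np
o=np.zeros((600,800,3),np.uint8)
f=imaging.grab_frame("scene");o[:,:400]=cv2.resize(f["pixels"][110:260,260:360,::-1],(400,600),interpolation=cv2.INTER_CUBIC)
f=imaging.grab_frame("top");o[:,400:]=cv2.resize(f["pixels"][130:280,270:370,::-1],(400,600),interpolation=cv2.INTER_CUBIC)
cv2.imwrite("pics/miss.png",o)
E
```

```text
(no output)
```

View pics/miss.png

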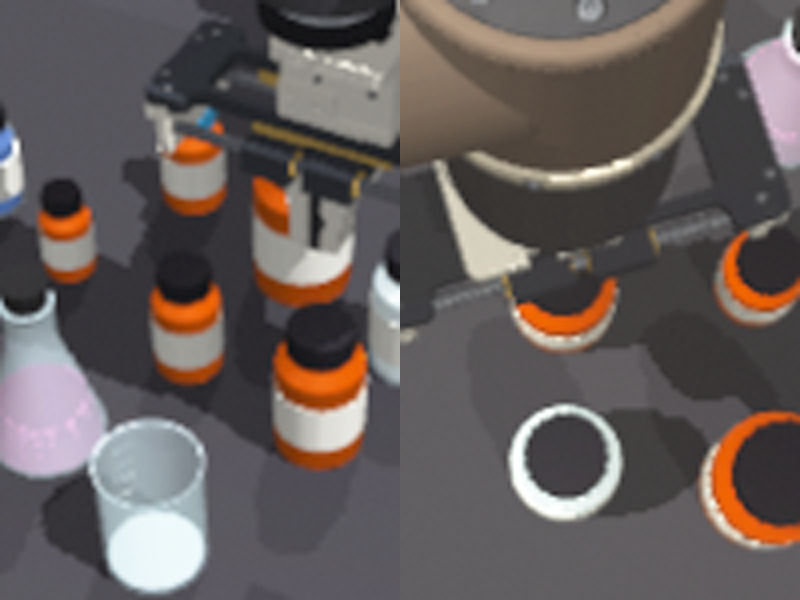

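```bash
python3 - <<'E'
from H import *
F={n:dict(np.load(n+"0.npz")) for n in("scene","top")}
for z in(.1625,.1815,.2):
  print(z,[proj(F[n],[.5492,-.0745,z]).round(1).tolist() for n in F])
print("cap top",[proj(F[n],[.5474,-.0757,.112]).round(1).tolist() for n in F])
E
```

```text
0.1625 [[[339.8, 178.0]], [[309.5, 191.7]]]
0.1815 [[[339.9, 172.4]], [[309.4, 189.8]]]
0.2 [[[340.0, 166.9]], [[309.4, 187.9]]]
cap top [[[339.6, 191.4]], [[310.2, 197.1]]]
```

The jar is untouched, standing in place. The picture shows the fingertips at scene row 172, which is near TCP height rather than 19 mm ahead of it. So I'll grasp about 18 mm lower, with the gripper's body still clear by 27 mm.

>>> play_rows:
  travel:
    - [0,0.05,0]
    - [0,0,0]
    - [0,0,0]
    - [0,0,0]
    - [0,0,0]
  twist: [0,0,0,0,0]
  fingers: 0.8

```text
t: 8.75
eef_pos: [0.548, -0.0759, 0.1783]
ee_rot: [3.142, 0.0, 0.278]
force: [0.6, 0.0, -0.4]
width: 0.0448
gripper_force: 0.0
```

>>> play_rows:
  travel:
    - [0,0,0.8]
    - [0,0,0.8]
    - [0,0,0.8]
    - [0,0,0.6]
    - [0,0,0.5]
    - [0,0,0]
  twist: [0,0,0,0,0,0]

```text
t: 9.5
eef_pos: [0.5474, -0.076, 0.09]
ee_rot: [-3.141, 0.002, 0.278]
force: [-0.3, -0.5, -0.5]
width: 0.0701
gripper_force: 0.0
```

>>> play_rows:
  travel:
    - [0,0,0]
    - [0,0,0]
    - [0,0,0]
    - [0,0,0]
    - [0,0,0]
  twist: [0,0,0,0,0]
  fingers: 0.35

```text
t: 10.12
eef_pos: [0.5483, -0.0757, 0.0913]
ee_rot: [3.141, -0.001, 0.278]
force: [-1.3, 1.1, 3.7]
width: 0.0452
gripper_force: 30.0
```

```bash
python3 nav.py j2;  python3 - <<'E'
from station import imaging
import cv2,numpy as np
f=imaging.grab_frame("scene");cv2.imwrite("pics/g2.png",cv2.resize(f["pixels"][120:230,270:410,::-1],None,fx=5,fy=5,interpolation=cv2.INTER_CUBIC))
E
```

```text
t 10.12 pos [ 0.5483 -0.0757  0.0913] rot [ 3.141e+00 -1.000e-03  2.780e-01] w 0.0452 gf 30.0 F [-1.3  1.1  3.7]
j2 [ 0.5474 -0.0757] tool units x,y: [-0.04 -0.01]
```

View pics/g2.png

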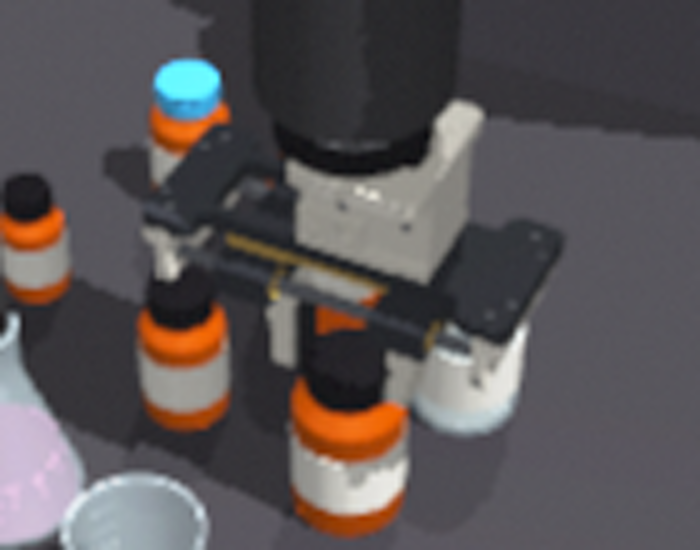

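Gripped on the cap (45 mm, 30 N). Lift and carry.

>>> play_rows:
  travel:
    - [0,0,-0.2]
    - [0,0,-0.5]
    - [0,0,-0.8]
    - [0,0,-0.9]
    - [0,0,-0.8]
    - [0.1,-0.4,0]
    - [0.1,-0.8,0]
    - [0.2,-1,0]
  twist: [0,0,0,0,0,0,0,0]
  fingers: 0.3

```text
t: 11.18
eef_pos: [0.5416, -0.0195, 0.1699]
ee_rot: [-3.141, 0.001, 0.277]
force: [-0.0, -0.3, -2.5]
width: 0.0451
gripper_force: 30.0
```

>>> play_rows:
  travel:
    - [0.2,-1,0]
    - [0.2,-1,0]
    - [0.2,-1,0]
    - [0.2,-1,0]
    - [0.2,-1,0]
    - [0.2,-1,0]
    - [0.2,-1,0]
    - [0.2,-1,0]
  twist: [0,0,0,0,0,0,0,0]

```text
t: 12.18
eef_pos: [0.525, 0.1842, 0.1698]
ee_rot: [3.141, 0.002, 0.278]
force: [0.4, 0.3, -2.3]
width: 0.0449
gripper_force: 30.0
```

>>> play_rows:
  travel:
    - [0.2,-1,0]
    - [0.2,-0.9,0]
    - [0.2,-0.7,0]
    - [0.1,-0.4,0]
    - [0,0,0]
    - [0,0,0]
  twist: [0,0,0,0,0,0]

```text
t: 12.92
eef_pos: [0.5222, 0.2594, 0.1708]
ee_rot: [3.141, 0.0, 0.278]
force: [0.4, 0.1, -1.7]
width: 0.0452
gripper_force: 30.0
```

```bash
python3 nav.py c2;  python3 - <<'E'
from station import imaging
import cv2,numpy as np
f=imaging.grab_frame("scene");cv2.imwrite("pics/p2.png",cv2.resize(f["pixels"][190:350,390:530,::-1],None,fx=3.7,fy=3.7,interpolation=cv2.INTER_CUBIC))
E
```

```text
t 12.93 pos [0.5222 0.2594 0.1708] rot [3.141 0.    0.278] w 0.0452 gf 30.0 F [ 0.4  0.1 -1.7]
c2 [0.5203 0.264 ] tool units x,y: [-0.02 -0.2 ]
```

View pics/p2.png

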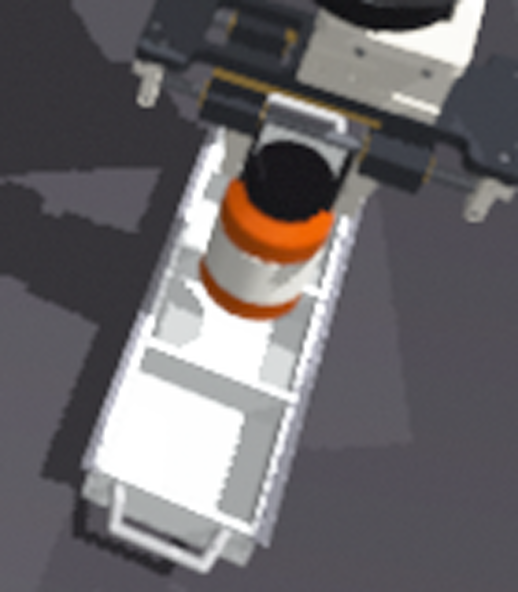

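```bash
python3 - <<'E'
from H import *
from station import imaging
f=imaging.grab_frame("scene");im=f["pixels"][:,:,::-1].copy()
c0=(190,390);k=4
a=cv2.resize(im[190:340,390:530],None,fx=k,fy=k,interpolation=cv2.INTER_CUBIC)
x,y,z=.5222,.2594,.1708-.0913
P=lambda Q:np.round((proj(f,Q)-[390,190])*k+k/2).astype(np.int32)
for zz,r,col in((z,.031,(0,255,0)),(z+.075,.031,(0,255,0)),(z+.112,.023,(255,255,0)),(z+.092,.023,(255,255,0))):
    cv2.polylines(a,[P(circ(x,y,zz,r))],True,col,1)
cv2.imwrite("pics/p2o.png",a)
E
```

```text
(no output)
```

View pics/p2o.png

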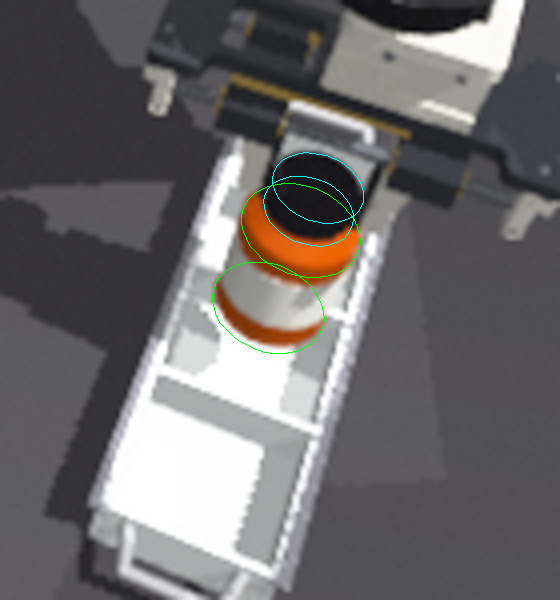

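The overlay matches: upright and over cell 2. Fix the last offset and lower.

>>> play_rows:
  travel:
    - [0,-0.2,0]
    - [0,0,0.6]
    - [0,0,0.7]
    - [0,0,0.6]
    - [0,0,0.5]
    - [0,0,0.3]
    - [0,0,0.15]
    - [0,0,0]
  twist: [0,0,0,0,0,0,0,0]

```text
t: 14.02
eef_pos: [0.521, 0.2648, 0.0996]
ee_rot: [3.142, -0.0, 0.278]
force: [0.6, 0.5, -2.3]
width: 0.0452
gripper_force: 30.0
```

```bash
python3 nav.py c2
```

```text
t 14.03 pos [0.521  0.2648 0.0996] rot [ 3.142 -0.     0.278] w 0.0452 gf 30.0 F [ 0.6  0.5 -2.3]
c2 [0.5203 0.264 ] tool units x,y: [-0.04  0.02]
```

>>> play_rows:
  travel:
    - [0,0,0.06]
    - [0,0,0.06]
    - [0,0,0.04]
    - [0,0,0]
  twist: [0,0,0,0]

```text
t: 14.52
eef_pos: [0.5213, 0.2651, 0.0964]
ee_rot: [-3.141, -0.001, 0.279]
force: [-1.8, 0.4, 3.8]
width: 0.045
gripper_force: 30.0
```

Floor contact felt (+6 N). Release and rise.

>>> play_rows:
  travel:
    - [0,0,0]
    - [0,0,0]
    - [0,0,0]
    - [0,0,0]
    - [0,0,-0.8]
    - [0,0,-1]
    - [0,0,-1]
    - [0,0,-1]
  twist: [0,0,0,0,0,0,0,0]
  fingers: 0.9

```text
t: 15.52
eef_pos: [0.5208, 0.2647, 0.1914]
ee_rot: [3.142, 0.0, 0.278]
force: [-0.1, 0.4, 0.1]
width: 0.0786
gripper_force: 0.0
```

```bash
python3 nav.py j1 j3 j4
```

```text
t 15.53 pos [0.5208 0.2647 0.1914] rot [3.142 0.    0.278] w 0.0786 gf 0.0 F [-0.1  0.4  0.1]
j1 [ 0.4323 -0.1919] tool units x,y: [-8.42 16.59]
j3 [ 0.5562 -0.1938] tool units x,y: [-3.68 18.02]
j4 [ 0.5466 -0.3318] tool units x,y: [-5.56 23.23]
```

>>> play_rows:
  travel:
    - [-0.5,1,0]
    - [-0.5,1,0]
    - [-0.5,1,0]
    - [-0.5,1,0]
    - [-0.5,1,0]
    - [-0.5,1,0]
    - [-0.5,1,0]
    - [-0.5,1,0]
  twist: [0,0,0,0,0,0,0,0]

```text
t: 16.52
eef_pos: [0.4789, 0.0429, 0.1905]
ee_rot: [3.142, 0.0, 0.278]
force: [0.0, 0.2, -0.1]
width: 0.0789
gripper_force: 0.0
```

>>> play_rows:
  travel:
    - [-0.5,1,0]
    - [-0.5,1,0]
    - [-0.5,1,0]
    - [-0.5,1,0]
    - [-0.5,1,0]
    - [-0.5,1,0]
    - [-0.5,1,0]
    - [-0.5,1,0]
  twist: [0,0,0,0,0,0,0,0]

```text
t: 17.52
eef_pos: [0.4371, -0.1765, 0.1905]
ee_rot: [-3.142, 0.0, 0.278]
force: [0.4, 0.2, 0.6]
width: 0.0786
gripper_force: 0.0
```

>>> play_rows:
  travel:
    - [-0.4,0.6,0]
    - [0,0,0]
    - [0,0,0]
  twist: [0,0,0]

```text
t: 17.9
eef_pos: [0.4325, -0.1922, 0.1906]
ee_rot: [-3.142, -0.0, 0.277]
force: [0.8, 0.2, 0.7]
width: 0.0788
gripper_force: 0.0
```

```bash
python3 nav.py j1
```

```text
t 17.9 pos [ 0.4325 -0.1922  0.1906] rot [-3.142 -0.     0.277] w 0.0788 gf 0.0 F [0.8 0.2 0.7]
j1 [ 0.4323 -0.1919] tool units x,y: [-0.   -0.01]
```

>>> play_rows:
  travel:
    - [0,0,0.9]
    - [0,0,0.9]
    - [0,0,0.8]
    - [0,0,0.5]
    - [0,0,0.2]
    - [0,0,0]
  twist: [0,0,0,0,0,0]

```text
t: 18.65
eef_pos: [0.4331, -0.1918, 0.1082]
ee_rot: [3.141, 0.0, 0.279]
force: [0.8, -0.2, -0.0]
width: 0.0789
gripper_force: 0.0
```

>>> play_rows:
  travel:
    - [0,0,0]
    - [0,0,0]
    - [0,0,0]
    - [0,0,0]
    - [0,0,0]
  twist: [0,0,0,0,0]
  fingers: 0.4
  newtons: 40

```text
t: 19.27
eef_pos: [0.4332, -0.1921, 0.1085]
ee_rot: [3.141, -0.001, 0.278]
force: [-0.1, -0.9, 3.5]
width: 0.0548
gripper_force: 40.0
```

```bash
python3 nav.py c1
```

```text
t 19.27 pos [ 0.4332 -0.1921  0.1085] rot [ 3.141e+00 -1.000e-03  2.780e-01] w 0.0548 gf 40.0 F [-0.1 -0.9  3.5]
c1 [0.6058 0.2886] tool units x,y: [ 11.92 -16.59]
```

>>> play_rows:
  travel:
    - [0,0,-0.2]
    - [0,0,-0.5]
    - [0,0,-0.8]
    - [0,0,-0.9]
    - [0,0,-1]
    - [0,0,-1]
    - [0,0,-0.8]
    - [0,0,-0.4]
  twist: [0,0,0,0,0,0,0,0]

```text
t: 20.27
eef_pos: [0.4331, -0.1919, 0.2496]
ee_rot: [3.141, -0.002, 0.278]
force: [-0.2, 0.2, -4.3]
width: 0.0549
gripper_force: 40.0
```

>>> play_rows:
  travel:
    - [0.3,-0.4,0]
    - [0.5,-0.7,0]
    - [0.7,-1,0]
    - [0.7,-1,0]
    - [0.7,-1,0]
    - [0.7,-1,0]
    - [0.7,-1,0]
    - [0.7,-1,0]
  twist: [0,0,0,0,0,0,0,0]

```text
t: 21.28
eef_pos: [0.504, 0.0146, 0.247]
ee_rot: [-3.141, 0.002, 0.278]
force: [0.1, -0.6, -3.1]
width: 0.055
gripper_force: 40.0
```

>>> play_rows:
  travel:
    - [0.7,-1,0]
    - [0.7,-1,0]
    - [0.7,-1,0]
    - [0.7,-1,0]
    - [0.7,-1,0]
    - [0.7,-1,0]
    - [0.7,-1,0]
    - [0.7,-1,0]
  twist: [0,0,0,0,0,0,0,0]

```text
t: 22.28
eef_pos: [0.5844, 0.2457, 0.2476]
ee_rot: [3.141, 0.001, 0.278]
force: [-0.2, -0.3, -3.1]
width: 0.0549
gripper_force: 40.0
```

>>> play_rows:
  travel:
    - [0.7,-0.8,0]
    - [0.4,-0.5,0]
    - [0.2,-0.2,0]
    - [0,0,0]
    - [0,0,0]
  twist: [0,0,0,0,0]

```text
t: 22.9
eef_pos: [0.6048, 0.2882, 0.2483]
ee_rot: [-3.142, 0.0, 0.278]
force: [-0.6, 0.0, -3.8]
width: 0.0546
gripper_force: 40.0
```

```bash
python3 nav.py c1
```

```text
t 22.9 pos [0.6048 0.2882 0.2483] rot [-3.142  0.     0.278] w 0.0546 gf 40.0 F [-0.6  0.  -3.8]
c1 [0.6058 0.2886] tool units x,y: [ 0.04 -0.  ]
```

>>> play_rows:
  travel:
    - [0.05,0,0.6]
    - [0,0,0.9]
    - [0,0,0.9]
    - [0,0,0.9]
    - [0,0,0.8]
    - [0,0,0.6]
    - [0,0,0.35]
    - [0,0,0.1]
  twist: [0,0,0,0,0,0,0,0]

```text
t: 23.9
eef_pos: [0.6062, 0.289, 0.1189]
ee_rot: [3.141, 0.0, 0.278]
force: [-1.0, -0.1, -3.6]
width: 0.0546
gripper_force: 40.0
```

>>> play_rows:
  travel:
    - [0,0,0]
    - [0,0,0.05]
    - [0,0,0.05]
    - [0,0,0.05]
    - [0,0,0]
  twist: [0,0,0,0,0]

```text
t: 24.52
eef_pos: [0.6061, 0.2891, 0.1155]
ee_rot: [3.142, 0.0, 0.278]
force: [-1.1, -1.2, -4.0]
width: 0.0547
gripper_force: 40.0
```

```bash
python3 nav.py c1
```

```text
t 24.52 pos [0.6061 0.2891 0.1155] rot [3.142 0.    0.278] w 0.0547 gf 40.0 F [-1.1 -1.2 -4. ]
c1 [0.6058 0.2886] tool units x,y: [-0.02  0.02]
```

>>> play_rows:
  travel:
    - [0,0,0.05]
    - [0,0,0.04]
    - [0,0,0]
  twist: [0,0,0]

```text
t: 24.9
eef_pos: [0.6063, 0.2892, 0.1136]
ee_rot: [-3.142, -0.0, 0.278]
force: [-0.9, 0.2, -1.7]
width: 0.0547
gripper_force: 40.0
```

Just touching; a hair more, then release and rise.

>>> play_rows:
  travel:
    - [0,0,0.03]
    - [0,0,0]
  twist: [0,0]

```text
t: 25.15
eef_pos: [0.6066, 0.2893, 0.1136]
ee_rot: [-3.142, -0.001, 0.278]
force: [-2.8, -1.5, 5.4]
width: 0.0553
gripper_force: 40.0
```

>>> play_rows:
  travel:
    - [0,0,0]
    - [0,0,0]
    - [0,0,0]
    - [0,0,0]
    - [0,0,-0.6]
    - [0,0,-1]
    - [0,0,-1]
    - [0,0,-0.8]
  twist: [0,0,0,0,0,0,0,0]
  fingers: 0.9

```text
t: 26.15
eef_pos: [0.6067, 0.2894, 0.2001]
ee_rot: [-3.141, -0.002, 0.278]
force: [0.2, -0.2, -1.7]
width: 0.0793
gripper_force: 0.0
```

```bash
python3 nav.py j3
```

```text
t 26.15 pos [0.6067 0.2894 0.2001] rot [-3.141e+00 -2.000e-03  2.780e-01] w 0.0793 gf 0.0 F [ 0.2 -0.2 -1.7]
j3 [ 0.5562 -0.1938] tool units x,y: [-7.25 18.03]
```

>>> play_rows:
  travel:
    - [-0.4,1,0]
    - [-0.4,1,0]
    - [-0.4,1,0]
    - [-0.4,1,0]
    - [-0.4,1,0]
    - [-0.4,1,0]
    - [-0.4,1,0]
    - [-0.4,1,0]
  twist: [0,0,0,0,0,0,0,0]
  fingers: 0.75

```text
t: 27.15
eef_pos: [0.5839, 0.0731, 0.1976]
ee_rot: [3.142, -0.0, 0.278]
force: [-0.1, 0.2, 0.3]
width: 0.0655
gripper_force: 0.0
```

>>> play_rows:
  travel:
    - [-0.4,1,0]
    - [-0.4,1,0]
    - [-0.4,1,0]
    - [-0.4,1,0]
    - [-0.4,1,0]
    - [-0.4,1,0]
    - [-0.4,1,0]
    - [-0.4,1,0]
  twist: [0,0,0,0,0,0,0,0]

```text
t: 28.15
eef_pos: [0.5616, -0.1411, 0.1976]
ee_rot: [3.142, -0.0, 0.278]
force: [0.2, 0.4, -0.1]
width: 0.0659
gripper_force: 0.0
```

>>> play_rows:
  travel:
    - [-0.4,1,0]
    - [-0.4,1,0]
    - [0,0,0]
    - [0,0,0]
  twist: [0,0,0,0]

```text
t: 28.65
eef_pos: [0.5564, -0.1933, 0.1976]
ee_rot: [-3.142, 0.0, 0.277]
force: [0.2, 0.4, -0.6]
width: 0.0658
gripper_force: 0.0
```

```bash
python3 nav.py j3
```

```text
t 28.65 pos [ 0.5564 -0.1933  0.1976] rot [-3.142  0.     0.277] w 0.0658 gf 0.0 F [ 0.2  0.4 -0.6]
j3 [ 0.5562 -0.1938] tool units x,y: [-0.01  0.02]
```

>>> play_rows:
  travel:
    - [0,0,0.8]
    - [0,0,0.9]
    - [0,0,0.9]
    - [0,0,0.9]
    - [0,0,0.8]
    - [0,0,0.4]
    - [0,0,0.2]
    - [0,0,0]
  twist: [0,0,0,0,0,0,0,0]

```text
t: 29.65
eef_pos: [0.557, -0.1928, 0.0754]
ee_rot: [3.141, -0.0, 0.279]
force: [-0.5, 0.5, 0.6]
width: 0.0658
gripper_force: 0.0
```

>>> play_rows:
  travel:
    - [0,0,0]
    - [0,0,0]
    - [0,0,0]
    - [0,0,0]
    - [0,0,0]
  twist: [0,0,0,0,0]
  fingers: 0.2
  newtons: 25

```text
t: 30.28
eef_pos: [0.5568, -0.193, 0.0754]
ee_rot: [3.141, -0.0, 0.278]
force: [-0.6, -0.3, 2.2]
width: 0.037
gripper_force: 25.0
```

```bash
python3 nav.py c3
```

```text
t 30.27 pos [ 0.5568 -0.193   0.0754] rot [ 3.141 -0.     0.278] w 0.037 gf 25.0 F [-0.6 -0.3  2.2]
c3 [0.4463 0.2428] tool units x,y: [  0.53 -17.98]
```

>>> play_rows:
  travel:
    - [0,0,-0.2]
    - [0,0,-0.5]
    - [0,0,-0.8]
    - [0,0,-0.9]
    - [0,0,-0.8]
    - [0,-0.4,0]
    - [0,-0.8,0]
    - [0,-1,0]
  twist: [0,0,0,0,0,0,0,0]

```text
t: 31.28
eef_pos: [0.5402, -0.1387, 0.1539]
ee_rot: [-3.141, 0.002, 0.278]
force: [-0.7, 0.4, -2.3]
width: 0.0372
gripper_force: 25.0
```

>>> play_rows:
  travel:
    - [0,-1,0]
    - [0,-1,0]
    - [0,-1,0]
    - [0,-1,0]
    - [0,-1,0]
    - [0.1,-1,0]
    - [0.1,-1,0]
    - [0.1,-1,0]
  twist: [0,0,0,0,0,0,0,0]

```text
t: 32.28
eef_pos: [0.4922, 0.0556, 0.1541]
ee_rot: [-3.142, 0.002, 0.279]
force: [0.4, -0.0, -1.0]
width: 0.0374
gripper_force: 25.0
```

>>> play_rows:
  travel:
    - [0.1,-1,0]
    - [0.1,-1,0]
    - [0,-1,0]
    - [0,-1,0]
    - [0,-1,0]
    - [0,-0.7,0]
    - [0,0,0]
    - [0,0,0]
  twist: [0,0,0,0,0,0,0,0]

```text
t: 33.28
eef_pos: [0.4591, 0.1924, 0.1548]
ee_rot: [3.141, 0.001, 0.279]
force: [0.5, 0.7, -1.2]
width: 0.0369
gripper_force: 25.0
```

```bash
python3 nav.py c3
```

```text
t 33.27 pos [0.4591 0.1924 0.1548] rot [3.141e+00 1.000e-03 2.790e-01] w 0.0369 gf 25.0 F [ 0.5  0.7 -1.2]
c3 [0.4463 0.2428] tool units x,y: [ 0.06 -2.08]
```

>>> play_rows:
  travel:
    - [0,-0.8,0]
    - [0,-0.8,0]
    - [0,-0.5,0]
    - [0,0,0]
    - [0,0,0]
  twist: [0,0,0,0,0]

```text
t: 33.9
eef_pos: [0.445, 0.2432, 0.155]
ee_rot: [3.141, 0.0, 0.279]
force: [-0.2, 0.2, -1.7]
width: 0.0368
gripper_force: 25.0
```

```bash
python3 nav.py c3;  python3 - <<'E'
from H import *
from station import imaging
f=imaging.grab_frame("scene");k=4
a=cv2.resize(f["pixels"][190:340,390:530,::-1],None,fx=k,fy=k,interpolation=cv2.INTER_CUBIC)
cv2.imwrite("pics/p3.png",a)
E
```

```text
t 33.9 pos [0.445  0.2432 0.155 ] rot [3.141 0.    0.279] w 0.0368 gf 25.0 F [-0.2  0.2 -1.7]
c3 [0.4463 0.2428] tool units x,y: [0.04 0.03]
```

View pics/p3.png

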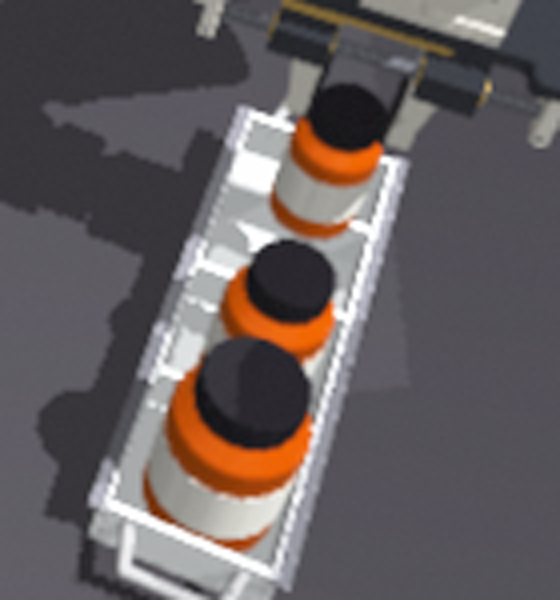

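Jars 1 and 2 stand in their cells and jar 3 hangs above cell 3. Lower.

>>> play_rows:
  travel:
    - [0.05,0,0.5]
    - [0,0,0.7]
    - [0,0,0.7]
    - [0,0,0.5]
    - [0,0,0.3]
    - [0,0,0.1]
    - [0,0,0.05]
    - [0,0,0]
  twist: [0,0,0,0,0,0,0,0]

```text
t: 34.95
eef_pos: [0.4465, 0.2437, 0.0842]
ee_rot: [-3.141, -0.001, 0.278]
force: [0.9, 0.7, -1.8]
width: 0.0372
gripper_force: 25.0
```

>>> play_rows:
  travel:
    - [0,0,0.04]
    - [0,0,0.04]
    - [0,0,0]
  twist: [0,0,0]

```text
t: 35.33
eef_pos: [0.4463, 0.2435, 0.0818]
ee_rot: [3.142, 0.0, 0.278]
force: [0.7, 0.1, -1.4]
width: 0.0372
gripper_force: 25.0
```

>>> play_rows:
  travel:
    - [0,0,0.04]
    - [0,0,0.04]
    - [0,0,0]
  twist: [0,0,0]

```text
t: 35.7
eef_pos: [0.4467, 0.2437, 0.0804]
ee_rot: [-3.142, -0.001, 0.278]
force: [-1.1, -0.8, 5.1]
width: 0.037
gripper_force: 25.0
```

>>> play_rows:
  travel:
    - [0,0,0]
    - [0,0,0]
    - [0,0,0]
    - [0,0,0]
    - [0,0,-0.8]
    - [0,0,-1]
    - [0,0,-1]
    - [0,0,-1]
  twist: [0,0,0,0,0,0,0,0]
  fingers: 0.75

```text
t: 36.7
eef_pos: [0.4463, 0.2434, 0.1757]
ee_rot: [3.142, 0.0, 0.278]
force: [0.7, 0.8, -0.3]
width: 0.0658
gripper_force: 0.0
```

>>> play_rows:
  travel:
    - [0,0,-0.9]
    - [0,0,0]
  twist: [0,0]
  fingers: 0.65

```text
t: 36.95
eef_pos: [0.4471, 0.2442, 0.1991]
ee_rot: [-3.14, -0.003, 0.278]
force: [0.1, -0.4, -0.3]
width: 0.0577
gripper_force: 0.0
```

```bash
python3 nav.py j4
```

```text
t 36.95 pos [0.4471 0.2442 0.1991] rot [-3.14e+00 -3.00e-03  2.78e-01] w 0.0577 gf 0.0 F [ 0.1 -0.4 -0.3]
j4 [ 0.5466 -0.3318] tool units x,y: [-2.51 23.25]
```

>>> play_rows:
  travel:
    - [-0.1,1,0]
    - [-0.1,1,0]
    - [-0.1,1,0]
    - [-0.1,1,0]
    - [-0.1,1,0]
    - [-0.1,1,0]
    - [-0.1,1,0]
    - [-0.1,1,0]
  twist: [0,0,0,0,0,0,0,0]

```text
t: 37.95
eef_pos: [0.4817, 0.0448, 0.1965]
ee_rot: [-3.142, 0.001, 0.278]
force: [0.2, 0.4, 0.8]
width: 0.0571
gripper_force: 0.0
```

>>> play_rows:
  travel:
    - [-0.1,1,0]
    - [-0.1,1,0]
    - [-0.1,1,0]
    - [-0.1,1,0]
    - [-0.1,1,0]
    - [-0.1,1,0]
    - [-0.1,1,0]
    - [-0.1,1,0]
  twist: [0,0,0,0,0,0,0,0]

```text
t: 38.95
eef_pos: [0.5174, -0.1529, 0.1964]
ee_rot: [-3.141, 0.001, 0.278]
force: [-0.8, 0.8, 0.5]
width: 0.0569
gripper_force: 0.0
```

>>> play_rows:
  travel:
    - [-0.1,1,0]
    - [-0.1,1,0]
    - [-0.1,1,0]
    - [-0.2,1,0]
    - [-0.2,1,0]
    - [-0.2,1,0]
    - [0,0.9,0]
    - [0,0.3,0]
  twist: [0,0,0,0,0,0,0,0]

```text
t: 39.95
eef_pos: [0.5456, -0.3324, 0.1964]
ee_rot: [-3.141, 0.001, 0.277]
force: [-0.0, -0.3, 0.1]
width: 0.0572
gripper_force: 0.0
```

>>> play_rows:
  travel:
    - [0,0,0]
    - [0,0,0]
  twist: [0,0]

```text
t: 40.2
eef_pos: [0.5455, -0.3308, 0.1973]
ee_rot: [-3.141, 0.0, 0.279]
force: [-0.0, 0.3, 0.6]
width: 0.0569
gripper_force: 0.0
```

```bash
python3 nav.py j4
```

```text
t 40.2 pos [ 0.5455 -0.3308  0.1973] rot [-3.141  0.     0.279] w 0.0569 gf 0.0 F [-0.   0.3  0.6]
j4 [ 0.5466 -0.3318] tool units x,y: [0.03 0.05]
```

```bash
python3 - <<'E'
from H import *
f=dict(np.load("scene0.npz"))
for r in(.085,.096):
  for z in(.10,.12,.138,.15,.16): print(r,z,proj(f,[.5483+.275*r,-.0757-.961*r,z]).round(1).tolist())
E
```

```text
0.085 0.1 [[310.7, 184.6]]
0.085 0.12 [[310.4, 179.3]]
0.085 0.138 [[310.1, 174.3]]
0.085 0.15 [[309.9, 171.0]]
0.085 0.16 [[309.8, 168.1]]
0.096 0.1 [[307.1, 183.4]]
0.096 0.12 [[306.8, 178.0]]
0.096 0.138 [[306.4, 173.1]]
0.096 0.15 [[306.2, 169.7]]
0.096 0.16 [[306.0, 166.9]]
```

>>> play_rows:
  travel:
    - [0.03,0.05,0.7]
    - [0,0,0.9]
    - [0,0,0.9]
    - [0,0,0.9]
    - [0,0,0.8]
    - [0,0,0.6]
    - [0,0,0.4]
    - [0,0,0.1]
  twist: [0,0,0,0,0,0,0,0]

```text
t: 41.2
eef_pos: [0.5464, -0.3322, 0.0642]
ee_rot: [-3.141, 0.001, 0.278]
force: [0.1, -0.4, 0.3]
width: 0.0571
gripper_force: 0.0
```

>>> play_rows:
  travel:
    - [0,0,0]
    - [0,0,0]
    - [0,0,0]
    - [0,0,0]
    - [0,0,0]
    - [0,0,0]
  twist: [0,0,0,0,0,0]
  fingers: 0.2
  newtons: 20

```text
t: 41.95
eef_pos: [0.5469, -0.3324, 0.0653]
ee_rot: [3.141, -0.001, 0.278]
force: [-0.3, 0.8, 5.1]
width: 0.0284
gripper_force: 20.0
```

```bash
python3 nav.py c4
```

```text
t 41.95 pos [ 0.5469 -0.3324  0.0653] rot [ 3.141e+00 -1.000e-03  2.780e-01] w 0.0284 gf 20.0 F [-0.3  0.8  5.1]
c4 [0.3828 0.2245] tool units x,y: [ -0.19 -23.22]
```

>>> play_rows:
  travel:
    - [0,0,-0.2]
    - [0,0,-0.5]
    - [0,0,-0.8]
    - [0,0,-0.9]
    - [0,0,-1]
    - [0,0,-1]
    - [0,0,-0.7]
    - [0,0,-0.4]
  twist: [0,0,0,0,0,0,0,0]

```text
t: 42.95
eef_pos: [0.5468, -0.3324, 0.2036]
ee_rot: [3.141, -0.001, 0.278]
force: [0.1, 0.4, -1.1]
width: 0.0282
gripper_force: 20.0
```

```bash
python3 nav.py c4
```

```text
t 42.95 pos [ 0.5468 -0.3324  0.2036] rot [ 3.141e+00 -1.000e-03  2.780e-01] w 0.0282 gf 20.0 F [ 0.1  0.4 -1.1]
c4 [0.3828 0.2245] tool units x,y: [ -0.19 -23.22]
```

>>> play_rows:
  travel:
    - [0,-0.4,0]
    - [0,-0.8,0]
    - [0,-1,0]
    - [0,-1,0]
    - [0,-1,0]
    - [0,-1,0]
    - [0,-1,0]
    - [0,-1,0]
  twist: [0,0,0,0,0,0,0,0]

```text
t: 43.95
eef_pos: [0.4957, -0.1575, 0.2015]
ee_rot: [-3.141, 0.001, 0.279]
force: [0.7, -0.0, -0.7]
width: 0.0283
gripper_force: 20.0
```

>>> play_rows:
  travel:
    - [0,-1,0]
    - [0,-1,0]
    - [0,-1,0]
    - [0,-1,0]
    - [0,-1,0]
    - [0,-1,0]
    - [0,-1,0]
    - [0,-1,0]
  twist: [0,0,0,0,0,0,0,0]

```text
t: 44.95
eef_pos: [0.4405, 0.0341, 0.2015]
ee_rot: [-3.141, 0.001, 0.279]
force: [1.4, 0.1, -1.8]
width: 0.0285
gripper_force: 20.0
```

>>> play_rows:
  travel:
    - [0,-1,0]
    - [-0.1,-1,0]
    - [-0.1,-1,0]
    - [0,-1,0]
    - [0,-1,0]
    - [0,-1,0]
    - [0,-0.8,0]
    - [0,-0.5,0]
  twist: [0,0,0,0,0,0,0,0]

```text
t: 45.95
eef_pos: [0.3859, 0.2077, 0.2017]
ee_rot: [3.141, 0.001, 0.28]
force: [0.6, -0.0, -2.2]
width: 0.0284
gripper_force: 20.0
```

>>> play_rows:
  travel:
    - [0,-0.5,0]
    - [0,0,0]
    - [0,0,0]
  twist: [0,0,0]

```text
t: 46.32
eef_pos: [0.3838, 0.2189, 0.2022]
ee_rot: [3.141, 0.0, 0.278]
force: [-1.0, -0.2, -0.7]
width: 0.0287
gripper_force: 20.0
```

```bash
python3 nav.py c4;  python3 - <<'E'
from H import *
from station import imaging
f=imaging.grab_frame("scene");k=4
a=cv2.resize(f["pixels"][190:340,390:530,::-1],None,fx=k,fy=k,interpolation=cv2.INTER_CUBIC)
cv2.imwrite("pics/p4.png",a)
E
```

```text
t 46.33 pos [0.3838 0.2189 0.2022] rot [3.141 0.    0.278] w 0.0287 gf 20.0 F [-1.  -0.2 -0.7]
c4 [0.3828 0.2245] tool units x,y: [ 0.03 -0.23]
```

View pics/p4.png

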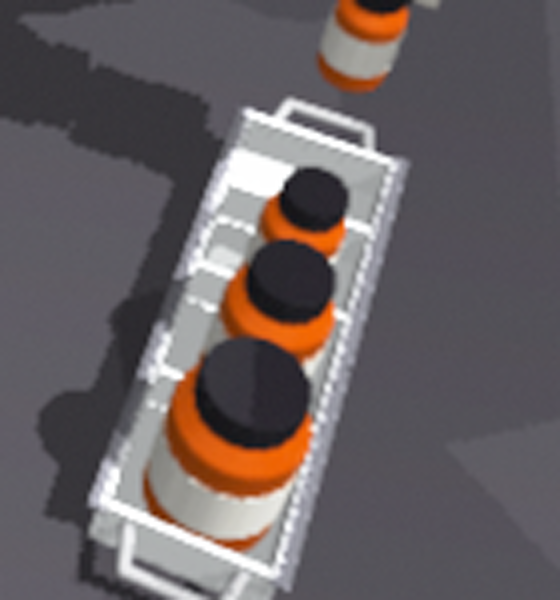

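Three jars sit in their cells and jar 4 hangs upright above the last one. Lower.

>>> play_rows:
  travel:
    - [0,-0.2,0.6]
    - [0,0,0.9]
    - [0,0,0.9]
    - [0,0,0.9]
    - [0,0,0.8]
    - [0,0,0.5]
    - [0,0,0.3]
    - [0,0,0.1]
  twist: [0,0,0,0,0,0,0,0]

```text
t: 47.38
eef_pos: [0.3825, 0.2239, 0.0771]
ee_rot: [3.141, 0.0, 0.278]
force: [0.4, -0.9, -1.0]
width: 0.0289
gripper_force: 20.0
```

>>> play_rows:
  travel:
    - [0,0,0]
    - [0,0,0.04]
    - [0,0,0.04]
    - [0,0,0]
  twist: [0,0,0,0]

```text
t: 47.88
eef_pos: [0.3825, 0.224, 0.0755]
ee_rot: [-3.141, -0.0, 0.278]
force: [0.2, -0.2, -1.9]
width: 0.0285
gripper_force: 20.0
```

```bash
python3 nav.py c4
```

```text
t 47.88 pos [0.3825 0.224  0.0755] rot [-3.141 -0.     0.278] w 0.0285 gf 20.0 F [ 0.2 -0.2 -1.9]
c4 [0.3828 0.2245] tool units x,y: [ 0.02 -0.02]
```

>>> play_rows:
  travel:
    - [0,0,0.05]
    - [0,0,0.05]
    - [0,0,0.04]
    - [0,0,0]
  twist: [0,0,0,0]

```text
t: 48.38
eef_pos: [0.3825, 0.2239, 0.0717]
ee_rot: [3.141, 0.0, 0.278]
force: [0.5, 0.2, -1.1]
width: 0.0286
gripper_force: 20.0
```

>>> play_rows:
  travel:
    - [0,0,0.04]
    - [0,0,0]
  twist: [0,0]

```text
t: 48.62
eef_pos: [0.3825, 0.2239, 0.0708]
ee_rot: [3.142, 0.0, 0.278]
force: [-0.9, -0.3, -1.0]
width: 0.0286
gripper_force: 20.0
```

>>> play_rows:
  travel:
    - [0,0,0.04]
    - [0,0,0.02]
    - [0,0,0]
  twist: [0,0,0]

```text
t: 49.0
eef_pos: [0.3831, 0.2245, 0.0702]
ee_rot: [-3.141, -0.001, 0.279]
force: [-1.0, -0.3, 7.6]
width: 0.0288
gripper_force: 20.0
```

Contact. Release, rise, move aside for a clear view.

>>> play_rows:
  travel:
    - [0,0,0]
    - [0,0,0]
    - [0,0,0]
    - [0,0,0]
    - [0,0,-0.8]
    - [0,0,-1]
    - [0,0,-1]
    - [0,0,-1]
  twist: [0,0,0,0,0,0,0,0]
  fingers: 0.65

```text
t: 50.0
eef_pos: [0.3824, 0.2239, 0.1651]
ee_rot: [3.142, 0.0, 0.278]
force: [0.3, 0.7, -0.7]
width: 0.0568
gripper_force: 0.0
```

>>> play_rows:
  travel:
    - [0,0,-1]
    - [0,0,-1]
    - [0,-1,-0.5]
    - [0,-1,0]
    - [0,-1,0]
    - [0,-1,0]
    - [0,-1,0]
    - [0,-1,0]
  twist: [0,0,0,0,0,0,0,0]

```text
t: 51.0
eef_pos: [0.3409, 0.3694, 0.2268]
ee_rot: [3.141, 0.0, 0.278]
force: [-0.1, -0.7, 0.4]
width: 0.0571
gripper_force: 0.0
```

>>> play_rows:
  travel:
    - [0,-1,0]
    - [0,-1,0]
    - [0,-1,0]
    - [0,-1,0]
    - [0,0,0]
    - [0,0,0]
  twist: [0,0,0,0,0,0]

```text
t: 51.75
eef_pos: [0.3137, 0.4645, 0.2266]
ee_rot: [3.141, 0.0, 0.278]
force: [-0.3, -0.1, -0.1]
width: 0.057
gripper_force: 0.0
```

```bash
python3 nav.py;  python3 - <<'E'
from H import *
from nav import q,C
from station import imaging
o=np.zeros((600,800,3),np.uint8)
for n,(r,c),x0 in(("scene",(120,230),0),("top",(130,130),400)):
    f=imaging.grab_frame(n);im=f["pixels"][:,:,::-1].copy()
    big=cv2.resize(im,None,fx=2,fy=2,interpolation=cv2.INTER_CUBIC)
    for i,k in enumerate(C):
        z=.005
        cv2.polylines(big,[cv2.convexHull(np.round(proj(f,jarpts(f"amber_jar_{k}",*C[k],z))*2+.5).astype(np.int32))],True,(0,255,255),1)
    if n=="scene": A0=big[280:680,440:1040]
    else: B0=big[270:630,250:1000]
o=np.zeros((600,800,3),np.uint8);o[:300,:750]=B0[:300];o[300:,:600]=A0[:300]
cv2.imwrite("pics/final.png",o)
E
```

```text
t 51.75 pos [0.3137 0.4645 0.2266] rot [3.141 0.    0.278] w 0.057 gf 0.0 F [-0.3 -0.1 -0.1]
t 51.75 pos [0.3137 0.4645 0.2266] rot [3.141 0.    0.278] w 0.057 gf 0.0 F [-0.3 -0.1 -0.1]
```

View pics/final.png

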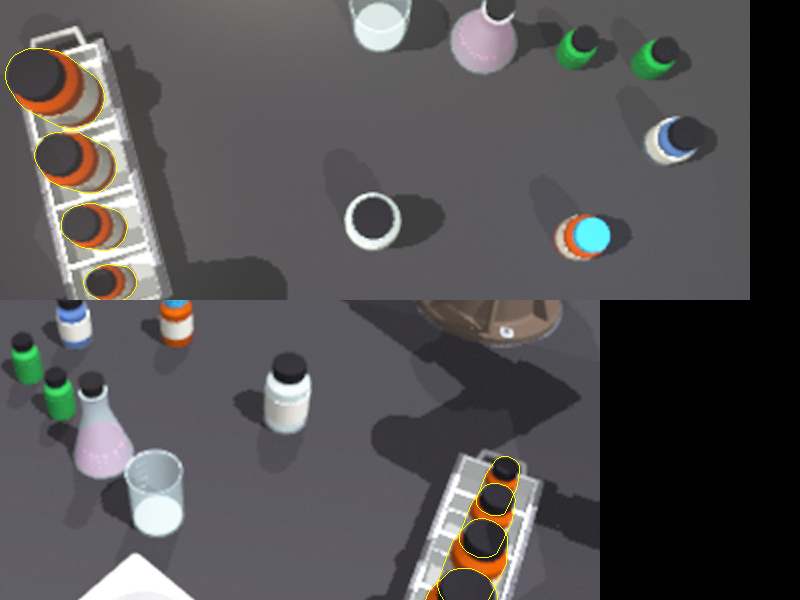

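All four jars match the upright overlays at their cell centres, the carrier has not moved, and the other vessels still stand in place. Hand in.

```bash
python3 -c "
from station import arm
print(arm.job_done())"
```

```text
the job is handed in; nothing more can be done
None
```

I loaded all four amber black-capped jars upright into the carrier cells for their sizes, left the other vessels where they were, and handed the job in at about 52 s; the hand-in gave no verdict.

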